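# Push the train of vial carriers up to the stop

## Robot

A 6-joint arm with a two-finger parallel gripper is mounted at the origin on a cart in front of the work surface, level with it; the furniture and walls round the work are solid. World frame = base frame: x ahead of the robot, y to its left, z up, the work surface at z = 0. Lengths are in m, angles in rad, forces in N, time in s.
With the tool pointing down it reaches from about 0.275 to 0.825 m from the base axis. Payload 5.2 kg.
Tool frame: the origin (TCP) lies midway between the tips of the shut fingers; the grasp point (between the pads) lies 19 mm behind it; x points along the fingers, y is the direction in which the jaws open and shut, and the axes are right-handed (so a half turn about x gives the same grasp; the last joint's range is limited). The gripper opens to 93 mm and grips with 3 to 60 N. Pads are 15 mm wide; open, the fingers measure 128 mm over their backs; the gripper's body (75 mm by 188 mm) begins 65 mm behind the grasp point.
Start: joints at [1.112, 0.259, 1.535, -0, 1.348, -0.203], TCP at [0.139, 0.532, 0.219] pointing down, gripper open.
Joint ranges: [-3.14, 3.14], [-0.91, 2.08], [0.19, 2.58], [-1.22, 4.36], [0.22, 2.71], [-3.12, 3.12]. Speed limits (rad/s): [2.57, 2.57, 3.14, 3.14, 3.14, 3.14].

## Interface

Orientations are given as a rotation vector (axis times angle).
In Python, from bench import telemetry, optics, job, search_frame gives the robot as it stands.
- The arm moves only by the tool drive_tool, never from a script. Its arguments are lists of equal length, an entry for each row: "translation": the shift along the tool's x, y, z in cm, a list of three; "spin": the turn about the tool's x in rad. In form: {"translation": [[dx, dy, dz], ...], "spin": [spin, ...]}. A call has 1 to 8 rows; each row is the pose to reach, as a shift and turn from the pose commanded when the call began, along the tool's axes at that moment; what a row does not reach only later rows make up. A row lasts 1/12 s, in which the tool goes at most 41.7 mm and 7.16 degrees, less where a joint would pass 70% of its speed; a pose out of reach is approached as far as the arm can. A call with a gripper value outside its range is refused whole. "grip" is the closure, from 0 (fully open) to 1 (shut), set as the call begins (left out, the last holds). The fingers move at their own pace and stop on an object; the grip force is fixed at half the most. Time passes only in rows, so rows that repeat a pose let the fingers close. It gives the time, the measured TCP pose, the force and the opening at its end, in the units of the state.
- telemetry.state(): the state, without advancing time (a new reading comes with each control period).
- optics.get_image(name): name is "scene" or "top" or "wrist"; returns a dict with "img" (384x512x3 uint8, blue, green, red), "depth" (384x512 float32, m along the optical axis (not along the pixel's ray), 0 where there is no reading), "fx", "fy", "cx", "cy" (pixels), "R" (3x3) and "t" (3): a world point X has camera coordinates R X + t; the wrist camera has in their place "tool_from_camera" (4x4, takes a point from camera to tool coordinates, whose origin is the TCP and whose axes are the tool frame's). Camera axes: x right, y down, z forward; pixel columns grow to the right and rows downward; lengths in m; the calibration is good to about 2 mm. A picture is of the moment at which its call begins: read the wrist's pose just before it.
- job.sign_off(): hands the job in, once; it reports no verdict.
Trained networks look in the newest picture that a camera, given by its name, has taken for a name from the list of things; names that differ only in an ending like _2 or _b are one class to them, and where a whole thing is asked for, a point or a joint stands for the part that bears it (a point fixed in the world has none). Each returns a list of dicts, best first, with "p" (0 to 1); they miss things now and then, are a little off and sometimes report something else, mostly with a low value. They report only what shows in the picture. A call takes as long as a camera call. They do not tell look-alikes from the thing itself.
- search_frame(camera, target): "position" ([x, y, z] in m, in the coordinates of the camera as it stood for that picture, good to about 4 mm: the middle of the surface that is visible of it).
The state is a dict: "clock": time; "qpos": joint angles; "dq": joint speeds; "effort": joint torques, N m; "position": TCP position; "orientation": TCP orientation; "contact_force": force on the tool from outside, world axes, zero at the start; "moment": the same for the moment, N m; "gripper_width": opening from 0.0 (shut) to 1.0 (fully open).
Only numpy, scipy, OpenCV 4.12 (cv2) and the standard library are available. Lean on these libraries where they do the work, as an engineer would, in place of code of your own. Each camera call takes 0.05 s, during which the arm holds its last target.

## Task

Three vial carriers stand one behind another, touching, in the aluminium guide rail. With closed fingertips push gently on the back of the last carrier, so that the whole row slides along the rail as one train until the front carrier rests against the end stop and the row is closed, then move clear. Push only on the last carrier: do not pinch or lift anything, do not touch the vials, keep the row together and leave the things around the rail where they are.

Things in the scene. Friction and masses are not known exactly. Their poses are not given: they have to be found in the camera images.
- rail: fixed aluminium guide rail, 330 mm long: floor 4 mm thick, side walls to 16 mm above the worktop, 53 mm between them (59 mm outside; small screwed ears reach 44.5 mm off the middle line). Open at its x = -150 mm end; an upright stop plate 59 mm wide, 44 mm tall closes the other. Origin: on its middle line at worktop height; x along the rail to the stop, y across, z up. Place and angle vary.
- stop_face (a point): middle of the end stop's face that looks along the rail to the carriers (165 mm from the rail's origin along its x), 22 mm above the worktop; axes as the rail's. The front carrier's centre ends 27 mm before it, the middle one's 81 mm and the last one's 135 mm. The row starts 60 to 117 mm short of the stop.
- carrier_front: grey plastic block, 54 mm long (x), 50 mm wide (y), 36 mm tall, about 150 g, a vial standing in its 30 mm hole; origin at the centre of its underside, 4 mm above the worktop on the rail floor; x along the rail to the stop, z up. The one nearest the stop. The three carriers start in a straight touching row.
- carrier_middle: grey plastic block, 54 mm long (x), 50 mm wide (y), 36 mm tall, about 150 g, a vial standing in its 30 mm hole; origin at the centre of its underside, 4 mm above the worktop on the rail floor; x along the rail to the stop, z up. The second of the row.
- carrier_last: grey plastic block, 54 mm long (x), 50 mm wide (y), 36 mm tall, about 150 g, a vial standing in its 30 mm hole; origin at the centre of its underside, 4 mm above the worktop on the rail floor; x along the rail to the stop, z up. Farthest from the stop: the one to push, on its flat back face (27 mm behind its origin), free from 16 to 40 mm above the worktop. Sliding the row takes 1 to 10 N; at the stop the force rises steeply.
- vial_front: glass vial with a white screw cap, 27 mm in diameter, 61 mm tall, 30 g; stands loosely in the hole of the front carrier, its underside 10 mm above that of the carrier, so that it sticks out 35 mm and its top is 75 mm above the worktop; origin at the centre of its underside. Not to be touched.
- vial_middle: glass vial with a white screw cap, 27 mm in diameter, 61 mm tall, 30 g; stands loosely in the hole of the middle carrier, its underside 10 mm above that of the carrier, so that it sticks out 35 mm and its top is 75 mm above the worktop; origin at the centre of its underside. Not to be touched.
- vial_last: glass vial with a white screw cap, 27 mm in diameter, 61 mm tall, 30 g; stands loosely in the hole of the last carrier, its underside 10 mm above that of the carrier, so that it sticks out 35 mm and its top is 75 mm above the worktop; origin at the centre of its underside. Not to be touched.
- spare_carrier: bystander: a fourth, empty carrier (54 x 50 x 36 mm, as the others) standing on the worktop beside the rail, on the side away from the robot; origin at the centre of its underside
- tape: bystander: roll of yellowish tape lying flat on the worktop beyond the open end of the rail, 70 x 73 x 20 mm; origin at the centre of its underside
- white_bottle: bystander: white plastic screw-cap bottle, 60 mm in diameter, 108 mm tall, standing farther back, between the balance and the lab jack; origin at the centre of its underside
- marker: bystander: marker pen with a black cap lying on the worktop along the rail, on its side nearer the robot, 139 mm long (y), 17 mm thick, its middle line 64 to 72 mm from that of the rail; origin at the middle of its underside
Things that resemble listed ones, but are neither listed nor needed, are in the scene too. Leave any pink look-alike of the carrier_front alone.

How it is judged:
By the outcome, as a careful person would: the job done as asked, in the order asked, and still so for the second after the job is handed in, with the robot touching nothing.
It also fails if it takes over 38 s, if anything falls off the work surface, if the arm or the gripper's body presses on something with over 40 N, if the wrist force passes 120 N, or if a joint passes its speed limit or range.

## Working session

There is one attempt and no reset: what is moved stays moved. The work goes in short steps, Python scripts to look and compute and a tool call to move; the robot and the scene stay as the last step left them, time stands still between calls to the robot, and variables do not carry over. Pictures are saved under pics/ and viewed, and the job is handed in when it is done.

Besides the shell and the picture viewer there is one more tool, called after ">>>" as name([rows], argument=value, ...), one row to a line, values as JSON. drive_tool: Moves the arm, as the interface text tells. Its arguments: {"type":"object","properties":{"translation":{"type":"array","items":{"type":"array","items":{"type":"number"}}},"spin":{"type":"array","items":{"type":"number"}},"grip":{"type":"number"}},"required":["translation","spin"]}

```bash
mkdir -p pics; ls
cat > h.py <<'E'
import numpy as np, cv2
from scipy.spatial.transform import Rotation as Ro
from bench import telemetry, optics, job, search_frame
def world(im,p): return np.array(im["R"]).T@(np.asarray(p)-np.array(im["t"]))
def back(im,u,v,d): return world(im,[(u-im["cx"])/im["fx"]*d,(v-im["cy"])/im["fy"]*d,d])
E
python3 - <<'E'
from h import *
print(telemetry.state())
for c in ["top","scene"]:
    im=optics.get_image(c); cv2.imwrite(f"pics/{c}0.png",im["img"]); np.savez(f"{c}0.npz",**im)
    for n in ["rail","carrier_front","vial_front","spare_carrier","tape","marker","white_bottle"]:
        for r in search_frame(c,n)[:6]: 
            q=np.array(r["position"]); print(c,n,round(r["p"],2),world(im,q).round(3),(q[0]/q[2]*im["fx"]+im["cx"]).round(),(q[1]/q[2]*im["fy"]+im["cy"]).round())
E
```

```text
pics
{'clock': 0.0, 'qpos': array([ 1.11220827e+00,  2.59292431e-01,  1.53609318e+00,  5.37873186e-06,
        1.34797715e+00, -2.02802326e-01]), 'dq': array([ 0.00088281, -0.00014015,  0.00027678,  0.00056126, -0.00137418,
       -0.00035498]), 'effort': array([-5.07519653e-04, -4.37303352e+01, -2.84001410e+01,  7.17341644e-02,
        4.15186153e-02, -1.31089078e-04]), 'position': array([0.13888294, 0.53161185, 0.21784087]), 'orientation': array([ 0.19949495,  1.56203343, -0.20212818]), 'contact_force': array([ 0.06944235,  0.8359036 , -0.22862428]), 'moment': array([ 0.02833839, -0.01088477, -0.07977926]), 'gripper_width': 1.0012922395471973}
top rail 0.95 [0.484 0.365 0.009] 242.0 224.0
top carrier_front 0.92 [ 0.433 -0.109  0.036] 403.0 237.0
top carrier_front 0.63 [0.461 0.706 0.039] 127.0 234.0
top carrier_front 0.57 [0.491 0.334 0.037] 252.0 221.0
top carrier_front 0.56 [0.484 0.593 0.039] 165.0 225.0
top carrier_front 0.53 [0.49  0.331 0.079] 253.0 221.0
top vial_front 0.55 [0.491 0.33  0.074] 253.0 220.0
top spare_carrier 0.85 [0.594 0.254 0.035] 278.0 186.0
top tape 0.83 [0.431 0.023 0.024] 357.0 238.0
top marker 0.68 [0.416 0.321 0.013] 257.0 246.0
top white_bottle 0.8 [0.716 0.236 0.11 ] 284.0 140.0
scene rail 0.85 [0.492 0.399 0.006] 241.0 225.0
scene carrier_front 0.89 [0.446 0.71  0.031] 166.0 278.0
scene carrier_front 0.61 [0.473 0.595 0.034] 194.0 252.0
scene carrier_front 0.54 [0.471 0.353 0.029] 256.0 217.0
scene carrier_front 0.47 [ 0.422 -0.095  0.032] 356.0 169.0
scene vial_front 0.47 [0.481 0.339 0.059] 258.0 206.0
scene spare_carrier 0.5 [0.579 0.268 0.032] 254.0 189.0
scene tape 0.55 [0.422 0.027 0.019] 334.0 185.0
scene marker 0.56 [0.41  0.319 0.015] 277.0 225.0
scene white_bottle 0.84 [0.709 0.248 0.065] 235.0 162.0
```

Run:
```python
import cv2
a=cv2.imread("pics/top0.png"); cv2.imwrite("pics/top0c.png",cv2.resize(a[160:280,170:370],None,fx=4,fy=4,interpolation=cv2.INTER_CUBIC))
```

```text
(no output)
```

View pics/top0.png

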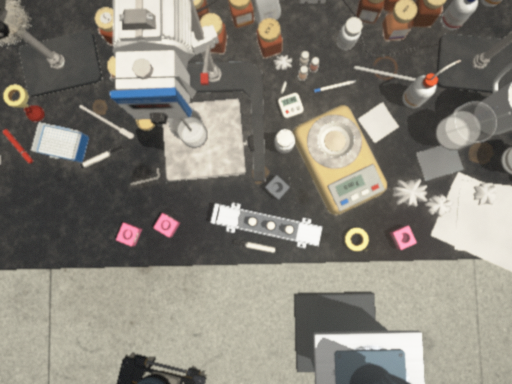

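View pics/scene0.png

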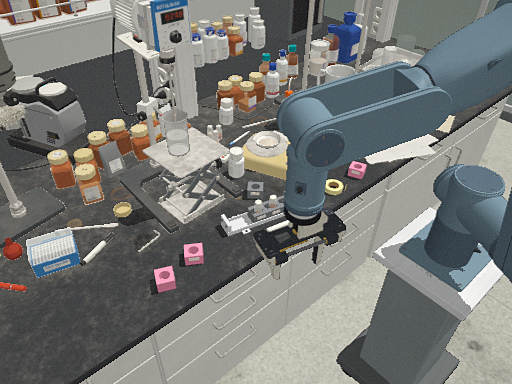

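```bash
sleep 1
```

```text
(no output)
```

View pics/top0c.png

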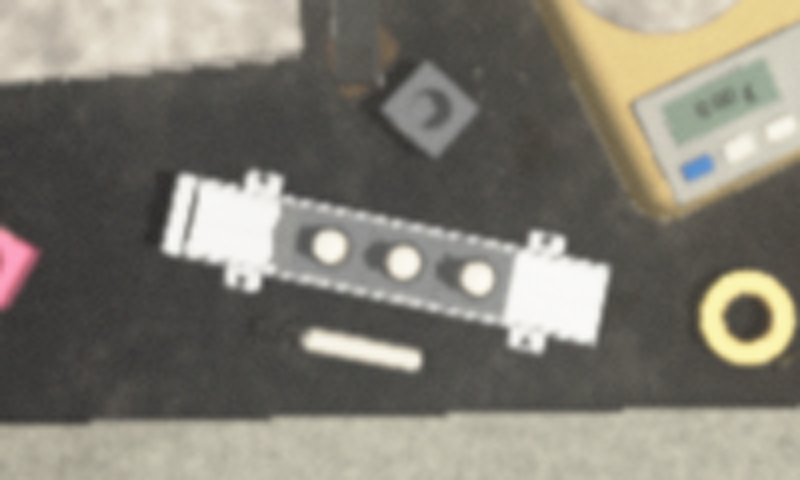

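The top view shows the rail from its stop plate at (212,215) to its open end at (320,236). The row spans columns about 238 to 298 and its back face is near (298,231). The marker is on the near side, the spare carrier on the far side and the tape beyond the open end. Next I'll measure the rail from depth.

Run:
```python
from h import *
im=dict(np.load("top0.npz"))
v,u=np.mgrid[185:265,195:340]; d=im["depth"][185:265,195:340]
P=np.stack([(u-im["cx"])/im["fx"]*d,(v-im["cy"])/im["fy"]*d,d],-1)
W=(P-im["t"])@im["R"]
hsv=cv2.cvtColor(im["img"],cv2.COLOR_BGR2HSV)[185:265,195:340]
print(im["fx"],d.min(),d.max())
bg=W[...,2][hsv[...,2]<70]; print("table z",np.median(bg))
wh=((hsv[...,2]>190)&(hsv[...,1]<40)).astype(np.uint8)
rail=(W[...,2]>0.001)
n,lab,st,ce=cv2.connectedComponentsWithStats(((hsv[...,2]>85)&(hsv[...,1]<60)).astype(np.uint8))
for i in range(1,n):
    if st[i,4]>40: print(i,st[i],ce[i])
i=1+np.argmax(st[1:,4]); m=lab==i
X=W[m]; 
rect=cv2.minAreaRect((X[:,:2]*1000).astype(np.float32)); print("rect",rect)
# direction by PCA of points
c=X[:,:2].mean(0); w,V=np.linalg.eigh(np.cov((X[:,:2]-c).T)); a=V[:,1]; a=a if a[1]>0 else -a
print("pca",c,a,np.degrees(np.arctan2(a[1],a[0])))
# profile along axis
n2=np.array([-a[1],a[0]])
s=(X[:,:2]-c)@a*1000; q=(X[:,:2]-c)@n2*1000; z=X[:,2]*1000
br=hsv[...,2][m]
for b in range(-190,190,6):
    k=(s>=b)&(s<b+6); k2=k&(abs(q)<20)
    if k.sum(): print(b,k.sum(),"q",q[k].min().round(),q[k].max().round(),"z",np.percentile(z[k2],[10,50,90]).round() if k2.any() else '', "V",np.median(br[k2]) if k2.any() else '')
```

```text
417.86287504855795 0.0 1.9859653
table z 0.0004510875555633762
3 [ 70   0  25  15 240] [82.46666667  5.01666667]
4 [113   0  32  39 282] [128.14893617  20.71276596]
5 [133   0  12  26 178] [140.20786517   8.73595506]
8 [   0   16  145   64 3576] [79.46923937 46.53914989]
19 [ 49  56  33  13 258] [64.88372093 61.93023256]
rect ((422.8593444824219, 230.49172973632812), (559.7149658203125, 253.47854614257812), 88.67168426513672)
pca [0.45417067 0.2659827 ] [0.35480372 0.93494081] 69.21858455296531
-190 19 q -9.0 99.0 z [-4.  1.  4.] V 90.0
-184 26 q -11.0 102.0 z [-3.  0.  2.] V 90.0
-178 21 q -6.0 104.0 z [-2.  1.  3.] V 90.5
-172 29 q -19.0 107.0 z [-2.  0.  3.] V 92.5
-166 33 q -23.0 108.0 z [-3. -0.  4.] V 92.0
-160 41 q -25.0 110.0 z [-2.  2.  4.] V 92.0
-154 34 q -23.0 113.0 z [-3.  0.  3.] V 90.0
-148 34 q -18.0 114.0 z [-2.  1.  5.] V 88.0
-142 42 q -30.0 117.0 z [-4.  1.  6.] V 89.0
-136 65 q -67.0 119.0 z [-2.  1.  6.] V 109.0
-130 61 q -69.0 121.0 z [-1.  3.  9.] V 212.5
-124 63 q -70.0 123.0 z [-2.  2. 12.] V 240.0
-118 63 q -68.0 126.0 z [-2.  4. 11.] V 223.5
-112 54 q -67.
[... 1531 characters left out ...]
. 43.] V 116.5
98 41 q -40.0 202.0 z [ 1. 38. 42.] V 131.5
104 43 q -39.0 140.0 z [2. 5. 7.] V 151.5
110 44 q -37.0 142.0 z [2. 4. 6.] V 155.5
116 59 q -38.0 143.0 z [3. 5. 8.] V 179.5
122 59 q -47.0 146.0 z [1. 3. 6.] V 243.5
128 66 q -49.0 148.0 z [-0.  4.  7.] V 246.0
134 67 q -50.0 150.0 z [2. 3. 6.] V 246.0
140 61 q -49.0 151.0 z [1. 5. 7.] V 246.0
146 65 q -47.0 154.0 z [2. 4. 8.] V 246.0
152 52 q -48.0 157.0 z [1. 4. 7.] V 246.0
158 51 q -36.0 159.0 z [2. 4. 7.] V 246.0
164 45 q -30.0 161.0 z [2. 5. 7.] V 247.0
170 46 q -31.0 163.0 z [2. 4. 7.] V 246.0
176 59 q -30.0 165.0 z [ 2.  5. 25.] V 242.0
182 68 q -28.0 167.0 z [10. 38. 46.] V 215.0
188 43 q -29.0 169.0 z [41. 44. 47.] V 240.5
```

```bash
cat >> h.py <<'E'
def plane(im,u,v,z):
    R=np.array(im["R"]);t=np.array(im["t"]); C=-R.T@t
    r=np.stack([(u-im["cx"])/im["fx"],(v-im["cy"])/im["fy"],np.ones_like(u,float)],-1)@R
    return C+r*((z-C[2])/r[...,2])[...,None]
E
python3 - <<'E'
from h import *
im=dict(np.load("top0.npz"))
hsv=cv2.cvtColor(im["img"],cv2.COLOR_BGR2HSV)
v,u=np.mgrid[0:384,0:512]; d=im["depth"]
W=(np.stack([(u-im["cx"])/im["fx"]*d,(v-im["cy"])/im["fy"]*d,d],-1)-im["t"])@im["R"]
Z=W[...,2]
box=(u>200)&(u<330)&(v>195)&(v<255)
def rect(m,z):
    n,lab,st,ce=cv2.connectedComponentsWithStats(m.astype(np.uint8),connectivity=4)
    i=1+np.argmax(st[1:,4]); m=lab==i
    p=plane(im,u[m],v[m],z)[:,:2]*1000
    return st[i],cv2.minAreaRect(p.astype(np.float32)),p.mean(0),m
caps=(Z>0.06)&(Z<.09)&box
n,lab,st,ce=cv2.connectedComponentsWithStats(caps.astype(np.uint8))
cp=np.array([plane(im,ce[i,0],ce[i,1],.075)[:2] for i in range(1,n) if st[i,4]>15]); print("caps",cp*1000)
s,r,c,m=rect((Z>0.025)&(Z<.09)&box,.04); print("block",s,r,c); pts=cv2.boxPoints(r);print(pts)
stop=(Z>0.025)&(Z<.06)&box&(u<222); p=plane(im,u[stop],v[stop],.044)[:,:2]*1000; print("stop",len(p),cv2.minAreaRect(p.astype(np.float32)),p.mean(0))
f=box&(hsv[...,2]>185)&(u>298)
s,r,c,m=rect(f,.004); print("open floor",s,r,c,cv2.boxPoints(r))
s,r,c,m=rect((hsv[...,2]>110)&(v>238)&(v<256)&(u>230)&(u<290),.012); print("marker",s,r,c)
E
```

```text
caps [[490.30256336 332.49534994]
 [478.00752721 279.97001278]
 [465.02939679 227.56026334]]
block [242 211  58  28 916] ((477.66455078125, 279.7781066894531), (162.52394104003906, 50.624732971191406), 76.51448822021484) [477.59042002 279.45039275]
[[434.09982 206.65945]
 [483.32877 194.85379]
 [521.22925 352.89676]
 [472.00034 364.70242]]
stop 104 ((517.1900634765625, 443.4048156738281), (17.071590423583984, 58.520450592041016), 76.60711669921875) [516.98296504 443.32434068]
open floor [299 218  23  30 493] ((451.5968017578125, 160.5978240966797), (66.62244415283203, 87.52324676513672), 88.17400360107422) [450.00890725 164.73907793] [[406.79596 128.69794]
 [494.27478 125.90909]
 [496.39764 192.49771]
 [408.91882 195.28656]]
marker [245 242  31  11 206] ((412.22802734375, 313.013671875), (93.16106414794922, 20.513702392578125), 77.4563980102539) [412.0470615  312.82656956]
```

Run:
```python
from h import *
s=telemetry.state(); R=Ro.from_rotvec(s["orientation"]).as_matrix(); print(R.round(4))
d=np.array([np.cos(np.radians(76.6)),np.sin(np.radians(76.6)),0])
for nm,t in (("z along",d),("z against",-d)):
    c=R.T@t; print(nm,c.round(4),"spin",np.arctan2(-c[1],c[2]))
tgt=np.array([.4589,.2010,0])-d*.035; tgt[2]=.15
print(tgt,R.T@(tgt-s["position"])*100)
im=dict(np.load("top0.npz")); v,u=np.mgrid[0:384,0:512]; dd=im["depth"]
W=(np.stack([(u-im["cx"])/im["fx"]*dd,(v-im["cy"])/im["fy"]*dd,dd],-1)-im["t"])@im["R"]
q=np.array([-d[1],d[0],0]); b=np.array([.4589,.2010,0])
a=(W-b)@d; l=(W-b)@q
for lo in range(-160,260,30):
  print(lo,[(int(np.percentile(W[...,2][m],98)*1000) if (m:=(a*1000>lo)&(a*1000<lo+30)&(l*1000>k)&(l*1000<k+30)&(dd>0)).sum()>3 else None) for k in range(-180,180,30)])
```

```text
[[-0.      0.2531  0.9675]
 [ 0.      0.9675 -0.2531]
 [-1.     -0.     -0.    ]]
z along [ 0.      0.9998 -0.022 ] spin -1.5927588684541347
z against [-0.     -0.9998  0.022 ] spin 1.5488337851356586
[0.45078882 0.16695284 0.15      ] [  6.8669527  -27.43909963  39.39057661]
-160 [74, 70, 67, 5, 20, 23, 21, 5, 5, None, -710, -710]
-130 [77, 73, 71, 62, 5, 5, 5, 5, 4, None, -710, -711]
-100 [76, 75, 71, 60, 6, 8, 6, 6, 5, None, -711, -709]
-70 [72, 74, 58, 6, 5, 16, 17, 5, 5, None, -710, -709]
-40 [64, 55, 6, 6, 8, 20, 19, 9, 6, 1, None, -707]
-10 [29, 5, 5, 6, 4, 74, 72, 6, 4, 5, None, -705]
20 [6, 5, 5, 5, 6, 78, 78, 4, 18, 4, None, -711]
50 [6, 40, 40, 36, 6, 76, 79, 5, 20, 4, None, None]
80 [6, 40, 39, 30, 5, 76, 77, 5, 19, 5, 4, None]
110 [25, 33, 38, 6, 6, 77, 78, 5, 19, 4, 4, None]
140 [30, 34, 4, 6, 4, 76, 75, 5, 19, 4, 4, None]
170 [218, 218, 217, 5, 6, 18, 19, 8, 18, 5, 5, None]
200 [219, 218, 218, 5, 8, 18, 20, 6, 5, 4, 4, 3]
230 [219, 219, 219, 5, 5, 48, 48, 5, 4, 5, 5, 3]
```

>>> drive_tool([
  [0, -3.4, 4.9],
  [0, -6.8, 9.8],
  [0, -10.2, 14.7],
  [0, -13.6, 19.6],
  [0, -17, 24.5],
  [0, -20.4, 29.4],
  [0, -23.8, 34.3],
  [0, -27.4, 39.4],
], spin=[0.12, 0.24, 0.36, 0.48, 0.6, 0.72, 0.84, 0.96], grip=1)

```text
clock: 1.47
position: [0.3569, 0.2773, 0.219]
orientation: [0.949, 1.354, -0.947]
contact_force: [0.8, 1.1, -0.0]
gripper_width: 0.477
```

```bash
cat >> h.py <<'E'
D=np.array([np.cos(np.radians(76.6)),np.sin(np.radians(76.6)),0]); BACK=np.array([.4589,.2010,0])
def togo(tgt,dirz=-D):
    s=telemetry.state(); R=Ro.from_rotvec(s["orientation"]).as_matrix(); c=R.T@dirz
    print(s["clock"],s["position"].round(4),"R",R.round(4).tolist()); print("shift cm",(R.T@(tgt-s["position"])*100).round(2),"spin",np.arctan2(-c[1],c[2]).round(4),"F",s["contact_force"].round(2),"q",s["qpos"].round(3))
E
python3 -c "
from h import *
t=BACK-D*.06; t[2]=.2
togo(t)"
```

```text
1.4667 [0.3569 0.2773 0.219 ] R [[0.0008, 0.9396, 0.3423], [0.0004, 0.3423, -0.9396], [-1.0, 0.0009, -0.0001]]
shift cm [ 1.9   3.67 15.67] spin 0.5832 F [ 0.79  1.1  -0.03] q [0.413 0.079 1.754 0.    1.308 0.063]
```

>>> drive_tool([
  [0.6, 1.2, 4.0],
  [1.2, 2.4, 8.0],
  [1.9, 3.6, 12],
  [1.9, 3.7, 15.7],
  [1.9, 3.7, 15.7],
  [1.9, 3.7, 15.7],
  [1.9, 3.7, 15.7],
], spin=[0.12, 0.24, 0.36, 0.48, 0.583, 0.583, 0.583])

```text
clock: 2.05
position: [0.4451, 0.1443, 0.1996]
orientation: [1.374, 1.094, -1.374]
contact_force: [-1.1, 0.4, -0.7]
gripper_width: 0.013
```

Run:
```python
from h import *
t=BACK-D*.06; t[2]=.2
togo(t)
s=telemetry.state(); R=Ro.from_rotvec(s["orientation"]).as_matrix()
im=optics.get_image("wrist"); T=np.array(im["tool_from_camera"]); print(T.round(3), s["gripper_width"])
A=np.eye(4);A[:3,:3]=R;A[:3,3]=s["position"]; M=A@T; Mi=np.linalg.inv(M)
np.savez("w1.npz",**im,Rw=Mi[:3,:3],tw=Mi[:3,3])
img=im["img"].copy(); cv2.imwrite("pics/w1.png",img)
for p in [BACK+[0,0,.04], BACK+[0,0,.016]]:
    c=Mi[:3,:3]@p+Mi[:3,3]; print(c[0]/c[2]*im["fx"]+im["cx"],c[1]/c[2]*im["fy"]+im["cy"])
```

```text
2.05 [0.4451 0.1443 0.1996] R [[-0.0004, 0.9745, -0.2243], [0.0004, -0.2243, -0.9745], [-1.0, -0.0005, -0.0003]]
shift cm [-0.04  0.03  0.17] spin 0.0076 F [-1.1   0.44 -0.73] q [0.074 0.125 1.751 0.    1.266 0.3  ]
[[ 0.001 -0.266  0.964 -0.164]
 [ 1.    -0.001 -0.001  0.001]
 [ 0.001  0.964  0.266 -0.074]
 [ 0.     0.     0.     1.   ]] 0.012546222745615086
254.28212564346447 117.47275384462715
254.29609306317093 116.30568744903367
```

View pics/w1.png

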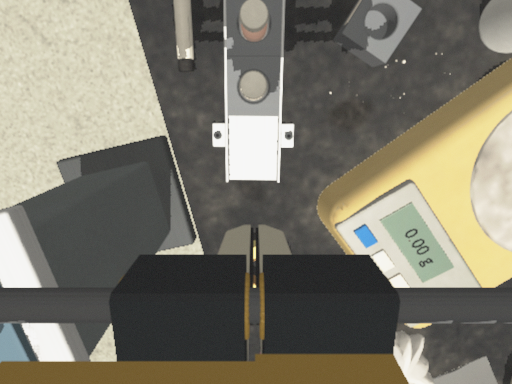

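The wrist view has the back face at (253,116), against a prediction of (254,117), and the rail's middle line is at column 254. So the estimate holds. The fingers are shut, and I'll descend behind the row.

>>> drive_tool([
  [4, 0, -0.7],
  [8, 0, -1.4],
  [12, 0, -2.1],
  [15, 0, -2.5],
  [16.8, 0, -2.5],
  [17.6, 0, -2.5],
  [17.6, 0, -2.5],
  [17.6, 0, -2.5],
], spin=[0.004, 0.007, 0.007, 0.007, 0.007, 0.007, 0.007, 0.007])

```text
clock: 2.77
position: [0.451, 0.1698, 0.0243]
orientation: [1.379, 1.09, -1.378]
contact_force: [-0.4, -0.3, 1.2]
gripper_width: 0.008
```

Run:
```python
from h import *
t=BACK-D*.0075; t[2]=.023
togo(t)
im=optics.get_image("wrist"); cv2.imwrite("pics/w2.png",im["img"])
```

```text
2.7667 [0.451  0.1698 0.0243] R [[0.0006, 0.9731, -0.2302], [0.0001, -0.2302, -0.9731], [-1.0, 0.0005, -0.0003]]
shift cm [ 0.13  0.05 -2.47] spin 0.0016 F [-0.38 -0.27  1.19] q [0.128 0.367 1.935 0.    0.839 0.36 ]
```

View pics/w2.png

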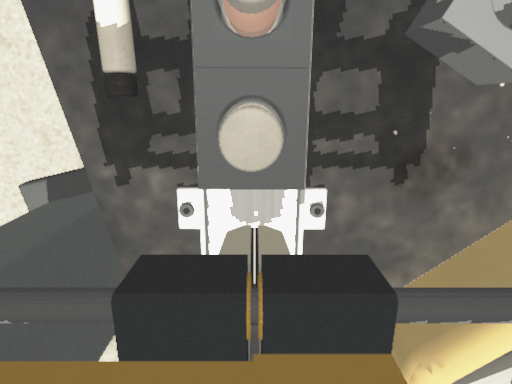

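>>> drive_tool([
  [0.1, 0.05, -0.3],
  [0.1, 0.05, -0.7],
  [0.1, 0.05, -1.1],
  [0.1, 0.05, -1.5],
  [0.1, 0.05, -1.7],
  [0.1, 0.05, -1.8],
  [0.1, 0.05, -1.9],
  [0.1, 0.05, -2.0],
], spin=[0, 0, 0, 0, 0, 0, 0, 0])

```text
clock: 3.48
position: [0.4559, 0.1883, 0.0226]
orientation: [1.38, 1.089, -1.38]
contact_force: [-0.5, -0.1, 1.4]
gripper_width: 0.004
```

>>> drive_tool([
  [0, 0, -0.1],
  [0, 0, -0.2],
  [0, 0, -0.3],
  [0, 0, -0.4],
  [0, 0, -0.5],
  [0, 0, -0.6],
  [0, 0, -0.7],
  [0, 0, -0.8],
], spin=[0, 0, 0, 0, 0, 0, 0, 0])

```text
clock: 4.15
position: [0.4577, 0.1956, 0.0227]
orientation: [1.379, 1.088, -1.381]
contact_force: [-0.3, -3.4, 1.0]
gripper_width: 0.005
```

Run:
```python
from h import *
t=BACK-D*.0075; t[2]=.023
togo(t)
im=optics.get_image("wrist"); cv2.imwrite("pics/w3.png",im["img"])
```

```text
4.15 [0.4577 0.1956 0.0227] R [[-0.0005, 0.9725, -0.2327], [-0.0008, -0.2327, -0.9725], [-1.0, -0.0003, 0.0009]]
shift cm [-0.03 -0.01  0.2 ] spin -0.001 F [-0.32 -3.38  1.  ] q [ 1.800e-01  3.930e-01  1.897e+00 -1.000e-03  8.520e-01  4.150e-01]
```

View pics/w3.png

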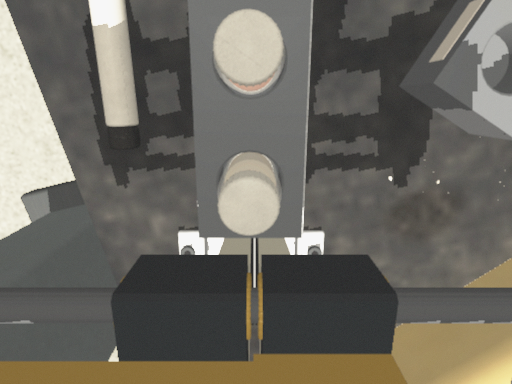

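In contact: the push force is 3.4 N and the row starts to slide. Now I'll push steadily at about 24 mm/s.

>>> drive_tool([
  [0, 0, -0.2],
  [0, 0, -0.4],
  [0, 0, -0.6],
  [0, 0, -0.8],
  [0, 0, -1.0],
  [0, 0, -1.2],
  [0, 0, -1.4],
  [0, 0, -1.6],
], spin=[0, 0, 0, 0, 0, 0, 0, 0])

```text
clock: 4.87
position: [0.4616, 0.2118, 0.0226]
orientation: [1.38, 1.089, -1.38]
contact_force: [-0.5, -2.7, 1.8]
gripper_width: 0.008
```

>>> drive_tool([
  [0, 0, -0.2],
  [0, 0, -0.4],
  [0, 0, -0.6],
  [0, 0, -0.8],
  [0, 0, -1.0],
  [0, 0, -1.2],
  [0, 0, -1.4],
  [0, 0, -1.6],
], spin=[0, 0, 0, 0, 0, 0, 0, 0])

```text
clock: 5.53
position: [0.4653, 0.2273, 0.0226]
orientation: [1.38, 1.089, -1.38]
contact_force: [-1.1, -3.7, 1.6]
gripper_width: 0.004
```

Run:
```python
from h import *
t=BACK+D*.0725; t[2]=.023
togo(t)
im=optics.get_image("wrist"); cv2.imwrite("pics/w4.png",im["img"])
```

```text
5.5333 [0.4653 0.2273 0.0226] R [[-0.0, 0.9725, -0.2329], [0.0, -0.2329, -0.9725], [-1.0, -0.0, -0.0]]
shift cm [-0.04 -0.02 -4.54] spin -0.0012 F [-1.1  -3.74  1.57] q [0.239 0.421 1.848 0.    0.873 0.474]
```

View pics/w4.png

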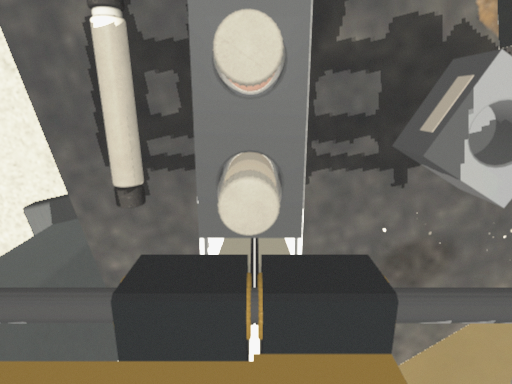

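>>> drive_tool([
  [0, 0, -0.2],
  [0, 0, -0.4],
  [0, 0, -0.6],
  [0, 0, -0.8],
  [0, 0, -1.0],
  [0, 0, -1.2],
  [0, 0, -1.4],
  [0, 0, -1.6],
], spin=[0, 0, 0, 0, 0, 0, 0, 0])

```text
clock: 6.25
position: [0.4691, 0.2429, 0.0226]
orientation: [1.38, 1.089, -1.38]
contact_force: [-1.5, -2.7, 0.8]
gripper_width: 0.003
```

>>> drive_tool([
  [0, 0, -0.2],
  [0, 0, -0.4],
  [0, 0, -0.6],
  [0, 0, -0.8],
  [0, 0, -1.0],
  [0, 0, -1.2],
  [0, 0, -1.4],
  [0, 0, -1.6],
], spin=[0, 0, 0, 0, 0, 0, 0, 0])

```text
clock: 6.92
position: [0.4728, 0.2585, 0.0226]
orientation: [1.38, 1.089, -1.38]
contact_force: [-0.5, -3.5, 1.0]
gripper_width: 0.005
```

Run:
```python
from h import *
t=BACK+D*.0725; t[2]=.023
togo(t)
im=optics.get_image("top"); cv2.imwrite("pics/t5.png",cv2.resize(im["img"][160:280,170:370],None,fx=4,fy=4))
```

```text
6.9167 [0.4728 0.2585 0.0226] R [[-0.0, 0.9725, -0.2328], [-0.0, -0.2328, -0.9725], [-1.0, -0.0, 0.0]]
shift cm [-0.04 -0.02 -1.34] spin -0.0011 F [-0.5  -3.54  0.97] q [0.293 0.45  1.796 0.    0.895 0.528]
```

View pics/t5.png

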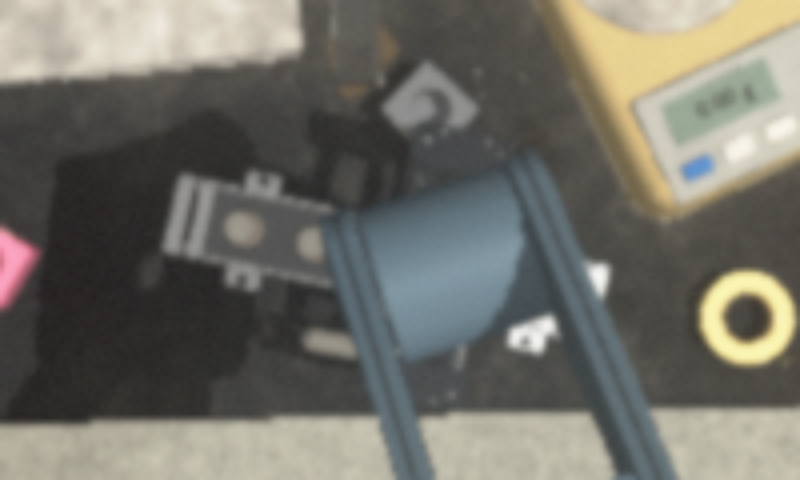

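About 10 to 13 mm remain in the top view. I'm slowing down.

>>> drive_tool([
  [0, 0, -0.1],
  [0, 0, -0.2],
  [0, 0, -0.3],
  [0, 0, -0.4],
  [0, 0, -0.5],
  [0, 0, -0.6],
  [0, 0, -0.7],
  [0, 0, -0.8],
], spin=[0, 0, 0, 0, 0, 0, 0, 0])

```text
clock: 7.63
position: [0.4746, 0.2661, 0.0226]
orientation: [1.38, 1.089, -1.38]
contact_force: [-0.1, -3.7, 0.7]
gripper_width: 0.004
```

>>> drive_tool([
  [0, 0, -0.05],
  [0, 0, -0.1],
  [0, 0, -0.15],
  [0, 0, -0.2],
], spin=[0, 0, 0, 0])

```text
clock: 7.97
position: [0.4751, 0.268, 0.0226]
orientation: [1.38, 1.089, -1.38]
contact_force: [-0.6, -3.7, 0.1]
gripper_width: 0.009
```

>>> drive_tool([
  [0, 0, -0.05],
  [0, 0, -0.1],
  [0, 0, -0.15],
  [0, 0, -0.2],
], spin=[0, 0, 0, 0])

```text
clock: 8.3
position: [0.4756, 0.27, 0.0227]
orientation: [1.38, 1.089, -1.38]
contact_force: [-0.5, -2.2, 0.4]
gripper_width: 0.007
```

>>> drive_tool([
  [0, 0, -0.05],
  [0, 0, -0.1],
], spin=[0, 0])

```text
clock: 8.47
position: [0.4758, 0.271, 0.0227]
orientation: [1.38, 1.089, -1.38]
contact_force: [-0.5, -2.8, -0.5]
gripper_width: 0.008
```

Run:
```python
from h import *
t=BACK+D*.0725; t[2]=.023
togo(t)
im=optics.get_image("scene"); cv2.imwrite("pics/s6.png",cv2.resize(im["img"][150:270,180:320],None,fx=5,fy=5))
im=optics.get_image("top"); cv2.imwrite("pics/t6.png",cv2.resize(im["img"][190:250,200:270],None,fx=8,fy=8))
```

```text
8.4667 [0.4758 0.271  0.0227] R [[0.0, 0.9725, -0.2329], [0.0, -0.2329, -0.9725], [-1.0, 0.0, -0.0]]
shift cm [-0.03 -0.02 -0.05] spin -0.0011 F [-0.48 -2.78 -0.46] q [0.314 0.463 1.774 0.    0.905 0.549]
```

View pics/t6.png

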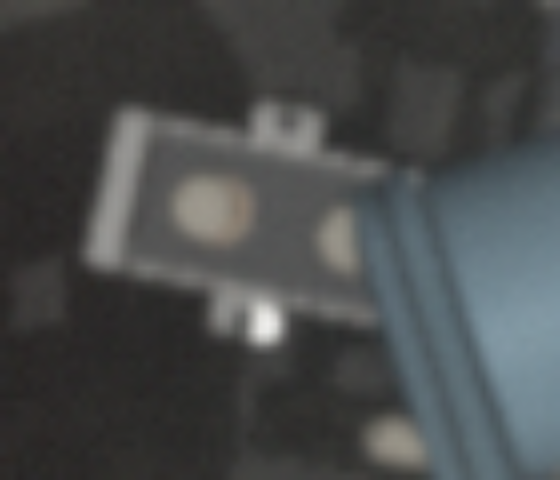

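View pics/s6.png

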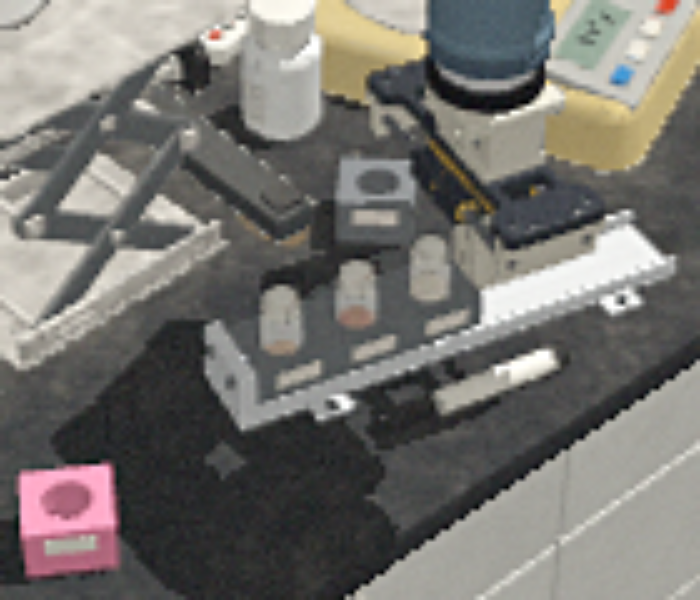

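The gap is nearly gone, but the force is still about 3 N. I'll continue in 0.5 mm rows until it rises.

>>> drive_tool([
  [0, 0, -0.05],
  [0, 0, -0.1],
], spin=[0, 0])

```text
clock: 8.73
position: [0.476, 0.2717, 0.0227]
orientation: [1.38, 1.089, -1.38]
contact_force: [-0.3, -6.0, 2.4]
gripper_width: 0.005
```

>>> drive_tool([
  [0, 0, -0.05],
  [0, 0, -0.1],
], spin=[0, 0])

```text
clock: 8.9
position: [0.476, 0.2717, 0.0227]
orientation: [1.378, 1.088, -1.381]
contact_force: [-1.7, -9.1, 3.7]
gripper_width: 0.006
```

>>> drive_tool([
  [0, 0, -0.05],
  [0, 0, -0.05],
], spin=[0, 0])

```text
clock: 9.07
position: [0.4759, 0.2718, 0.0226]
orientation: [1.377, 1.088, -1.382]
contact_force: [-1.9, -9.1, 4.3]
gripper_width: 0.008
```

The tool has stalled at y = 0.2717 and the force has risen to 9 N, so the row is seated. Backing straight off, then up.

>>> drive_tool([
  [0, 0, 0.1],
  [0, 0, 0.3],
  [0, 0, 0.7],
  [0, 0, 1.3],
  [0, 0, 2.1],
  [0, 0, 3.0],
  [0, 0, 4.0],
  [0, 0, 4.0],
], spin=[0, 0, 0, 0, 0, 0, 0, 0])

```text
clock: 9.73
position: [0.4662, 0.2326, 0.0225]
orientation: [1.38, 1.088, -1.382]
contact_force: [1.3, -0.3, -0.7]
gripper_width: 0.003
```

>>> drive_tool([
  [-2, 0, 0],
  [-5, 0, 0],
  [-9, 0, 0],
  [-13, 0, 0],
  [-17, 0, 0],
  [-18, 0, 0],
  [-18, 0, 0],
  [-18, 0, 0],
], spin=[0, 0, 0, 0, 0, 0, 0, 0])

```text
clock: 10.4
position: [0.467, 0.2343, 0.2025]
orientation: [1.381, 1.088, -1.38]
contact_force: [-0.9, -0.1, -0.2]
gripper_width: 0.003
```

Run:
```python
from h import *
togo(BACK)
s=telemetry.state(); R=Ro.from_rotvec(s["orientation"]).as_matrix()
im=optics.get_image("wrist"); cv2.imwrite("pics/w7.png",im["img"])
A=np.eye(4);A[:3,:3]=R;A[:3,3]=s["position"]; Mi=np.linalg.inv(A@np.array(im["tool_from_camera"])); im["R"]=Mi[:3,:3]; im["t"]=Mi[:3,3]; np.savez("w7.npz",**im)
im=optics.get_image("scene"); cv2.imwrite("pics/s7.png",cv2.resize(im["img"][150:270,180:320],None,fx=5,fy=5))
```

```text
10.4 [0.467  0.2343 0.2025] R [[0.0008, 0.9725, -0.2331], [0.0003, -0.2331, -0.9725], [-1.0, 0.0007, -0.0005]]
shift cm [ 2.025e+01 -2.000e-02  3.440e+00] spin -0.0014 F [-0.9  -0.12 -0.19] q [0.251 0.22  1.626 0.    1.294 0.487]
```

View pics/w7.png

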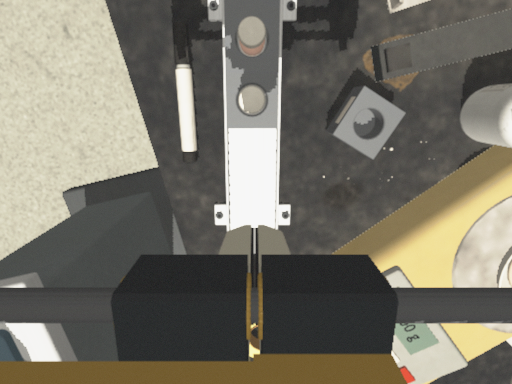

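View pics/s7.png

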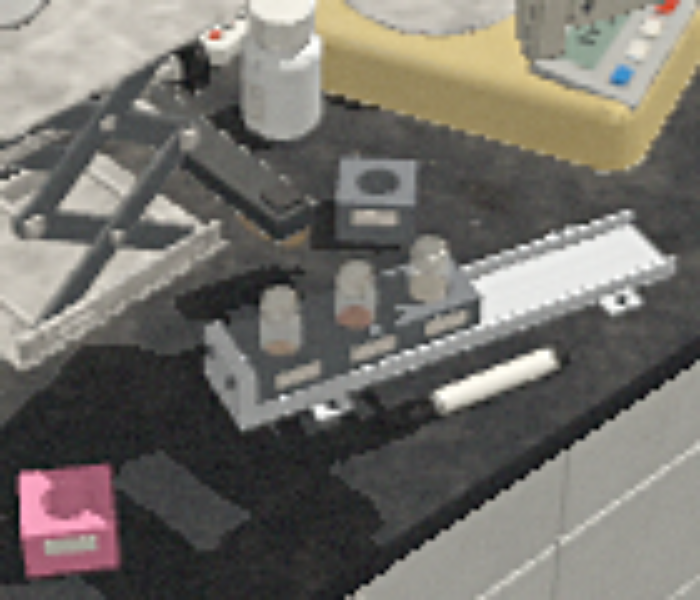

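The row looks closed against the stop and the vials stand upright. I'll move the arm aside for an unobstructed top view.

>>> drive_tool([
  [0, -2, 2],
  [0, -4, 5],
  [0, -6, 8],
  [0, -8, 11],
  [0, -10, 14],
  [0, -11, 15],
  [0, -11, 15],
  [0, -11, 15],
], spin=[0, 0, 0, 0, 0, 0, 0, 0])

```text
clock: 11.17
position: [0.3245, 0.114, 0.2016]
orientation: [1.381, 1.089, -1.383]
contact_force: [-0.2, 0.4, 0.8]
gripper_width: 0.007
```

Run:
```python
from h import *
im=optics.get_image("top"); cv2.imwrite("pics/t8.png",cv2.resize(im["img"][180:260,195:335],None,fx=5,fy=5))
v,u=np.mgrid[0:384,0:512]; d=im["depth"]
W=(np.stack([(u-im["cx"])/im["fx"]*d,(v-im["cy"])/im["fy"]*d,d],-1)-im["t"])@im["R"]; Z=W[...,2]
box=(u>200)&(u<330)&(v>195)&(v<255)
n,lab,st,ce=cv2.connectedComponentsWithStats(((Z>.06)&(Z<.09)&box).astype(np.uint8))
cp=np.array([plane(im,ce[i,0],ce[i,1],.075)[:2]*1000 for i in range(1,n) if st[i,4]>15]); print(cp.round(1),np.linalg.norm(np.diff(cp,axis=0),axis=1))
m=(Z>.025)&(Z<.09)&box; p=plane(im,u[m],v[m],.04)[:,:2]*1000; print(cv2.minAreaRect(p.astype(np.float32)))
for nme in ["spare_carrier","tape","marker","white_bottle"]:
    r=search_frame("top",nme); print(nme,[world(im,x["position"]).round(3) for x in r[:1]])
s=telemetry.state();print(s["clock"],s["contact_force"],s["position"])
```

```text
[[509.  409.5]
 [496.6 357.9]
 [483.7 305.5]] [53.0435806  53.93842466]
((508.9207763671875, 278.77850341796875), (103.40176391601562, 356.185302734375), 5.124414920806885)
spare_carrier [array([0.591, 0.253, 0.035])]
tape [array([0.433, 0.02 , 0.02 ])]
marker [array([0.414, 0.321, 0.015])]
white_bottle [array([0.717, 0.233, 0.109])]
11.4167 [-0.28218902  0.60044815 -0.57628337] [0.32580412 0.11461874 0.20231723]
```

View pics/t8.png

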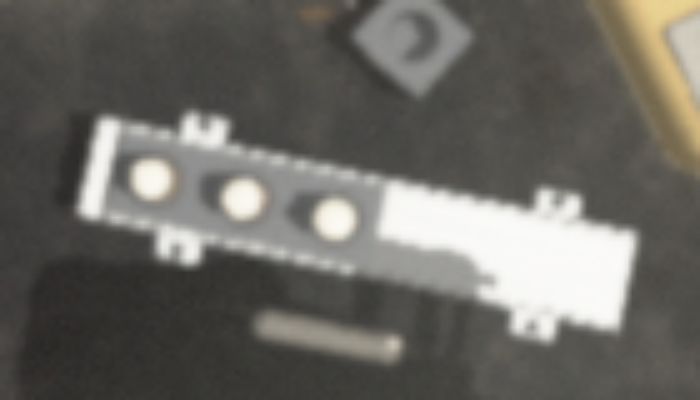

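The top view shows the row hard against the stop plate at crop (95,165), with the caps at (152,180), (242,198) and (335,218) evenly spaced. Nothing around the rail has moved and the arm is clear, so I'm signing off.

```bash
python3 -c "
from h import *
print(job.sign_off())"
```

```text
the job is handed in; nothing more can be done
None
```

The row of three carriers is closed against the end stop, and I handed the job in with the arm clear at about 11.4 s on the robot's clock.

**Push:** I shut the fingers and pushed the back of the last carrier from 23 mm above the worktop. The row slid about 78 mm with roughly 3–4 N. At the stop the tool stalled and the force rose to about 9 N, so I backed straight off, went up and moved aside.

**Last checks:**
- **Row:** The last top view shows no gap between the front carrier and the stop plate. The vial caps are upright and 53.0 and 53.9 mm apart, against the nominal 54 mm. I put the 1 mm down to measuring error and play of the vials in their holes.
- **Surroundings:** The spare carrier, tape, marker and white bottle were found within about 3 mm of where they started, which is the detector's noise.
- **Robot:** The measured force was about zero, so the arm was touching nothing.

**Failed check:** the final rectangle fit for the outline of the row was not usable, because the mask took in other things. I relied on the pictures, the cap positions and the rise in force instead.

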